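# Unhook the closing weight and hold the test-case flap open at the red pointer

## Task

Lift the brass closing weight up and off the hook on the flap of the clock test case and stand it upright in the blue tray, leaving the flap shut until the weight stands there on its own. Then take hold of the flap, which has a steel bar for this, swing it up until its side edge lies in line with the red pointer, without moving the pointer, and keep holding it still there: the flap falls shut if let go, so the job finishes with you still holding it. Leave everything else on the bench undisturbed.

Things in the scene. Friction and masses are not known exactly. Their poses are not given: they have to be found in the camera images.
- case: Dark wooden open-topped test case, fixed, 170 (x) x 240 (y) x 124 mm high; origin: centre of its underside, front faces its own -x (the robot). A green-framed clear flap covers its top, hinged along the far (+x) upper edge. On its +y side stand the red pointer and a brass wire arc with black 10-degree ticks (at y +138 mm, radius 150 mm about the hinge, up to 276 mm above the bench).
- flap (a joint): Flap angle, rad: 0 = shut, level, on its stop; grows as the front edge swings up and back about the hinge, to 1.3. The flap weighs 0.4 kg, has almost no friction and falls shut if let go. Shut, its mid-plane is 130 mm above the bench. Green frame 240 mm wide, 10 mm thick, reaching 168 mm from the hinge axis; a white stripe marks its +y side edge.
- flap_hinge (a point): Fixed point on the hinge axis, straight behind the bar's middle: 80 mm from the case origin along case +x, 30 mm along +y, 130 mm above the bench. The axis runs along case y; axes as the case.
- flap_bar (a point): Middle of the flap's handle: round steel bar, 12 mm diameter, 102 mm long, parallel to the hinge and 213 mm from its axis in the flap's mid-plane, 45 mm before the flap's front edge, on two 10 mm rods 47 mm either side of this point. 130 mm above the bench when shut. Turns with the flap: x towards the hinge, y along the bar. The bar can turn in the grip, so fingers may stay pointing down.
- flap_hook (a point): Seat of the brass hook where the weight hangs: top of an 8 mm round arm pointing out along flap -x from the flap's front edge (37 mm behind the seat), 115 mm to the -y side of the bar's middle. Its upturned tip is 20 mm farther out and rises 16 mm above this seat. Moves with the flap.
- pointer (a joint): Angle of the red pointer in rad, measured exactly like the flap's angle and about the same axis: the flap is at the mark when joint flap equals joint pointer. Set between 0.40 and 0.85; stiff, but it can be knocked out of place.
- pointer_tip (a point): Free end of the red pointer, 168 mm from the hinge axis, in a plane 10 mm outside the flap's +y edge. Its x axis points from the tip to the hinge axis, y along the axis.
- weight: Weight of 0.3 to 0.55 kg, hung on the hook, underside 34 mm above the bench. Brass cylinder 40 mm diameter, 55 high; steel bail on it (8 mm wire, opening 28 wide along y, 45 high; crossbar underside at 100 mm); stem, then black knob 22 mm diameter from 122 to 150 mm. Origin: centre of flat underside, z up. To free it: lift 18 to 35 mm, then draw it 40 mm or more along case -x.
- tray: Blue square tray, fixed, 130 x 130 x 22 mm outside, 6 mm walls and floor. Origin: centre of its underside, z up. It stands on the left or the right of the case's front.
- parts_box: Open cardboard box 130 x 130 x 45 mm, on the other side of the case's front from the tray; origin centre of underside. Leave alone.
- glue_red: White glue bottle, 48 mm diameter, 125 mm high with its red nozzle, on the right; origin centre of underside. Leave alone.
- glue_yellow: White glue bottle, 48 mm diameter, 125 mm high with its yellow nozzle, on the right; origin centre of underside. Leave alone.
- screwdriver: Red-handled screwdriver lying on the right; origin on its underside. Leave alone.
- movement: Brass clock movement on a 60 x 50 mm wooden block, 65 mm high, on the left; origin centre of underside. Leave alone.
- jar: Amber glass jar, 56 mm diameter, 80 mm high, on the left; origin centre of underside. Leave alone.
Mind the look-alikes: they are no part of the job. What is shaped like the weight but purple is not meant. Several things have the shape of the tray; the one meant has the colours described above.

How it is judged:
On the way, in this order (a step that is already met when the one before it is completed fails the run):
1. the weight is off the hook and clear of it, the flap still shut (horizontal distance between weight and flap_hook above 0.07 m and value of joint flap below 0.15 rad), for 0.1 s.
2. the weight stands upright in the tray, let go and at rest, the flap still shut (x of weight in the frame of tray between -0.05 and 0.05 m and y of weight in the frame of tray between -0.05 and 0.05 m and z of weight in the frame of tray below 0.015 m and angle between weight's own z axis and vertical below 0.15 rad and linear speed of weight below 0.03 m/s and contact force between the fingers and weight below 0.1 N and value of joint flap below 0.15 rad), for 0.3 s.
At the end, for the whole second after the job is handed in: Flap held still by the fingers (under 0.05 rad/s), its angle within 0.06 rad of the red pointer's; pointer tip within 12 mm of its start; weight upright (within 0.15 rad) on the tray's floor, untouched and at rest; no bystander shifted over 30 mm (angle between the x axis of flap_bar and the x axis of pointer_tip, either way round below 0.06 rad and value of joint flap above 0.3 rad and velocity of joint flap between -0.05 and 0.05 rad/s and contact force between the fingers and flap above 0.5 N and distance of pointer_tip from where it was at the start of the episode below 0.012 m and x of weight in the frame of tray between -0.05 and 0.05 m and y of weight in the frame of tray between -0.05 and 0.05 m and z of weight in the frame of tray below 0.015 m and angle between weight's own z axis and vertical below 0.15 rad and linear speed of weight below 0.03 m/s and contact force between the fingers and weight below 0.1 N); the arm keeps its last pose, push and grip.
It fails at once if the flap is raised (over 0.2 rad) before the weight stands in the tray (value of joint flap above 0.2 rad and not (x of weight in the frame of tray between -0.05 and 0.05 m and y of weight in the frame of tray between -0.05 and 0.05 m and z of weight in the frame of tray below 0.015 m and angle between weight's own z axis and vertical below 0.15 rad)).
It fails at once if the weight is tipped over or dropped on its side (angle between weight's own z axis and vertical above 0.8 rad).
It fails at once if the red pointer is moved (tip over 12 mm) (distance of pointer_tip from where it was at the start of the episode above 0.012 m).
It fails at once if a bystander is shifted by more than 30 mm (distance of any of parts_box, glue_red, glue_yellow, screwdriver, movement, jar from where it was at the start of the episode above 0.03 m).
It also fails if it takes over 64 s, if anything falls off the work surface, if the arm or the gripper's body presses on something with over 40 N, if the wrist force passes 120 N, or if a joint passes its speed limit or range.

## Robot

A 6-joint arm with a two-finger parallel gripper is mounted at the origin on the work surface. World frame = base frame: x ahead of the robot, y to its left, z up, the work surface at z = 0. Lengths are in m, angles in rad, forces in N, time in s.
With the tool pointing down it reaches from about 0.225 to 0.875 m from the base axis. Payload 3.4 kg.
Tool frame: the origin (TCP) lies between the finger pads; the fingertips stand 8 mm ahead of it and the grasp point (between the pads) lies 11 mm behind it; z points along the fingers, y is the line along which they close (so a half turn about z gives the same grasp; the last joint's range is limited). The gripper opens to 85 mm and grips with 20 to 120 N. Pads are 22 mm wide; open, the fingers measure 114 mm over their backs; the gripper's body (76 mm by 85 mm) begins 54 mm behind the grasp point. The pads swing forward as they close: fully open they stand 13 mm farther back than shut.
Start: joints at [-1.225, 0.276, 1.505, -0, 1.361, -0.121], TCP at [0.259, -0.514, 0.239] pointing down, gripper open.
Joint ranges: [-2.89, 2.89], [-0.75, 2.08], [0.22, 2.7], [-1.18, 4.32], [0.11, 2.71], [-2.7, 2.7]. Speed limits (rad/s): [2.57, 2.57, 3.14, 3.14, 3.14, 3.14].

## Interface

Orientations are given as a unit quaternion [w, x, y, z].
In Python, from rig import manip, optics, finder gives the robot as it stands.
- The arm moves only by the tool servo_tool, never from a script. Its argument "increments" is a list of rows, each a list of 7 numbers: the shift along the tool's x, y, z in cm, then the turn, a rotation vector about the tool's x, y, z in degrees, then the closure, from -1 (fully open) to 1 (shut). In form: [[x, y, z, rx, ry, rz, gripper], ...]. A call has exactly 5 rows; each row shifts and turns the commanded pose from where the row before left it, along the tool's axes as they then stand; what a row does not reach is not made up. A row lasts 1/10 s, in which the tool goes at most 50 mm and 8.59 degrees, less where a joint would pass 70% of its speed; a pose out of reach is approached as far as the arm can. A call is refused whole if a number of a shift passes 5 or a number of a turn 8.59, either way. A call with a gripper value outside its range is refused whole. The fingers move at their own pace and stop on an object; "squeeze" is the grip in N (left out, the last holds). Time passes only in rows, so rows that do not move let the fingers close, or fill a call up. It gives the time, the measured TCP pose, the force, the opening and the grip force at its end, in the units of the state.
- manip.get_state(): the state, without advancing time (a new reading comes with each control period).
- optics.get_image(name): name is "scene" or "top" or "wrist"; returns the picture (384x512x3 uint8, red, green, blue); there is no depth.
- optics.get_calibration(name): a dict with "fov_y" (degrees; the focal length in pixels is half the picture's height over the tangent of half this angle, whatever the lens; pixels are square), "cx", "cy" (the principal point, pixels), "world_to_cam" (4x4, takes a point from world to camera coordinates). Camera axes: x right, y down, z forward; pixel columns grow to the right and rows downward; lengths in m; the calibration is good to about 2 mm. The wrist camera is an equidistant fisheye: a pixel r from the principal point sees the ray r / f radians off the axis. A picture is of the moment at which its call begins: read the wrist's pose just before it. get_calibration takes no time and is no camera call; for the wrist camera it gives the pose at the moment of the call.
- manip.sign_off(): hands the job in; it is judged then, once.
Trained networks look in the newest picture that a camera, given by its name, has taken for a name from the list of things; names that differ only in an ending like _2 or _b are one class to them, and where a whole thing is asked for, a point or a joint stands for the part that bears it (a point fixed in the world has none). Each returns a list of dicts, best first, with "p" (0 to 1); they miss things now and then, are a little off and sometimes report something else, mostly with a low value. They report only what shows in the picture. A call takes as long as a camera call. They do not tell look-alikes from the thing itself.
- finder.silhouettes(label, camera): "region" (384x512 bool, what is visible of it) and "box" ([centre column, centre row, width, height] in pixels, round what is visible of it).
- finder.tip_of(label, camera): "at" ([column, row] in pixels: a listed point, or the origin of a listed thing).
The state is a dict: "clock": time; "qpos": joint angles; "qd": joint speeds; "effort": joint torques, N m; "position": TCP position; "ee_rot": TCP orientation; "contact_force": force on the tool from outside, world axes, zero at the start; "moment": the same for the moment, N m; "width": finger opening in m; "gripper_force": force on a finger pad.
Only numpy, scipy, OpenCV 4.12 (cv2) and the standard library are available. Lean on these libraries where they do the work, as an engineer would, in place of code of your own. Each camera call takes 0.05 s, during which the arm holds its last target. There are 200 camera calls.

## Working session

There is one attempt and no reset: what is moved stays moved. The work goes in short steps, Python scripts to look and compute and a tool call to move; the robot and the scene stay as the last step left them, time stands still between calls to the robot, and variables do not carry over. Pictures are saved under pics/ and viewed, at most 10 in all, crops included, and the job is handed in when it is done.

Besides the shell and the picture viewer there is one more tool, called as name(argument=value, ...), one argument or row to a line, values as JSON. servo_tool: Moves the arm, as the interface text tells. Its arguments: {"type":"object","properties":{"increments":{"type":"array","items":{"type":"array","items":{"type":"number"}}},"squeeze":{"type":"number"}},"required":["increments"]}

```bash
ls; mkdir -p pics
cat > h.py <<'E'
import numpy as np, cv2
from rig import manip, optics, finder
def calib(n):
    c=optics.get_calibration(n); f=192/np.tan(np.radians(c['fov_y'])/2)
    return f,c['cx'],c['cy'],np.array(c['world_to_cam'])
def ray(n,px,c=None):
    f,cx,cy,T=c or calib(n)
    u,v=(px[0]-cx)/f,(px[1]-cy)/f
    if n=='wrist':
        r=np.hypot(u,v)+1e-12; d=np.array([u/r*np.sin(r),v/r*np.sin(r),np.cos(r)])
    else:
        d=np.array([u,v,1.]); d/=np.linalg.norm(d)
    return -T[:3,:3].T@T[:3,3], T[:3,:3].T@d
def at_z(n,px,z,c=None):
    o,d=ray(n,px,c); return o+d*(z-o[2])/d[2]
def tri(rays):
    A=np.zeros((3,3));b=np.zeros(3)
    for o,d in rays:
        P=np.eye(3)-np.outer(d,d);A+=P;b+=P@o
    p=np.linalg.solve(A,b)
    return p,[float(np.linalg.norm((np.eye(3)-np.outer(d,d))@(p-o))) for o,d in rays]
def proj(n,p,c=None):
    f,cx,cy,T=c or calib(n); q=T[:3,:3]@np.array(p)+T[:3,3]
    if n=='wrist':
        r=np.hypot(q[0],q[1]); th=np.arctan2(r,q[2]); return cx+f*th*q[0]/r, cy+f*th*q[1]/r
    return cx+f*q[0]/q[2], cy+f*q[1]/q[2]
def save(n,name):
    im=optics.get_image(n); cv2.imwrite('pics/'+name,im[:,:,::-1]); return im
E
python3 - <<'E'
from h import *
np.set_printoptions(precision=3,suppress=True)
a=save('scene','s0.png');b=save('top','t0.png')
cv2.imwrite('pics/st0.png',np.hstack([a,b])[:,:,::-1][:, :])
for l in ['weight','tray','case','flap_bar','flap_hook','flap_hinge','pointer_tip','parts_box']:
    for cam in ['scene','top']:
        for r in finder.tip_of(l,cam)[:4]: print(l,cam,np.round(r['at'],1),round(r['p'],2))
for cam in ['scene','top']: print(calib(cam))
print(manip.get_state())
E
```

```text
pics
weight scene [214.2 214.9] 0.66
weight scene [403.6 208.4] 0.57
weight scene [235.9 188.3] 0.51
weight scene [253.  163.4] 0.5
weight top [269.9 194.3] 0.51
weight top [285.2 180.7] 0.5
weight top [244.1 227.3] 0.47
weight top [115.6 206.7] 0.31
tray scene [186. 192.] 0.67
tray scene [ 89.7 176.8] 0.61
tray top [302.8 209. ] 0.81
tray top [387.6 235.8] 0.76
case scene [268.8 216.1] 0.87
case scene [403.8 209.2] 0.64
case top [239.4 170.1] 0.6
flap_bar scene [263.6 165.4] 0.61
flap_bar top [240.1 201.2] 0.91
flap_hook scene [232.2 174.1] 0.63
flap_hook top [269.2 197.6] 0.82
flap_hook top [302.4 208.4] 0.59
flap_hinge scene [291.  218.4] 0.85
flap_hinge top [232.  155.7] 0.81
flap_hinge top [360.2 180.5] 0.7
pointer_tip scene [303.2 158.4] 0.63
pointer_tip scene [184.9 191.5] 0.25
pointer_tip top [209.2 186.7] 0.58
pointer_tip top [360.9 179.5] 0.32
parts_box scene [343.5 162.9] 0.88
parts_box top [170.4 216.8] 0.73
parts_box top [134.6 163.5] 0.53
(np.float64(459.53492731469174), 258.90027188680267, 189.3381478121105, array([[ 0.15 ,  0.989, -0.004, -0.033],
       [ 0.86 , -0.133, -0.493, -0.438],
       [-0.488,  0.071, -0.87 ,  1.894],
       [ 0.   ,  0.   ,  0.   ,  1.   ]]))
(np.float64(408.3911308068111), 250.71886006761957, 186.9212465748612, array([[ 0.004, -1.   ,  0.001, -0.06 ],
       [-0.995, -0.005, -0.099,  0.557],
       [ 0.099, -0.001, -0.995,  1.716],
       [ 0.   ,  0.   ,  0.   ,  1.   ]]))
{'clock': 0.9, 'qpos': array([-1.225,  0.276,  1.505, -0.   ,  1.361, -0.121]), 'qd': array([-0.001,  0.002,  0.   , -0.003, -0.002,  0.   ]), 'effort': array([ -0.001, -41.665, -24.61 ,  -0.   ,   0.   ,   0.   ]), 'position': array([ 0.259, -0.514,  0.239]), 'ee_rot': array([ 0.   ,  0.973,  0.231, -0.   ]), 'contact_force': array([ 0.108,  0.167, -0.149]), 'moment': array([-0.019, -0.031, -0.028]), 'gripper_force': 0.0, 'width': 0.08544901933912245}
```

View pics/s0.png

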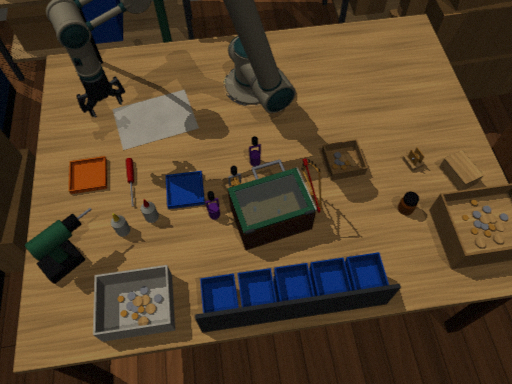

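View pics/t0.png

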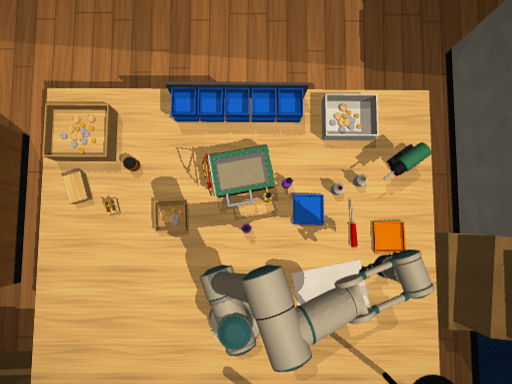

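Run:
```python
from h import *
np.set_printoptions(precision=4,suppress=True)
a=cv2.imread('pics/s0.png');b=cv2.imread('pics/t0.png')
A=cv2.resize(a[130:250,205:335],None,fx=4.5,fy=4.5,interpolation=cv2.INTER_CUBIC)[:540,:]
B=cv2.resize(b[135:240,180:335],None,fx=5,fy=5,interpolation=cv2.INTER_CUBIC)
cv2.imwrite('pics/cA.png',A);cv2.imwrite('pics/cB.png',B)
for l,s,t in [('bar',(263.6,165.4),(240.1,201.2)),('hook',(232.2,174.1),(269.2,197.6)),('ptip',(303.2,158.4),(209.2,186.7)),('hinge',(291,218.4),(232,155.7)),('weight',(235.9,188.3),(269.9,194.3))]:
    print(l,*tri([ray('scene',s),ray('top',t)]))
```

```text
bar [ 0.4888 -0.0196  0.1323] [0.004777096614882016, 0.004777096614882046]
hook [ 0.5045 -0.1319  0.1294] [0.0005445741543360031, 0.0005445741543360737]
ptip [0.5377 0.0971 0.221 ] [0.003441010393135958, 0.0034410103931358737]
hinge [0.6802 0.0276 0.1004] [0.007065462011422178, 0.007065462011422209]
weight [ 0.5235 -0.1314  0.0668] [0.005836696100404838, 0.0058366961004047415]
```

View pics/cA.png

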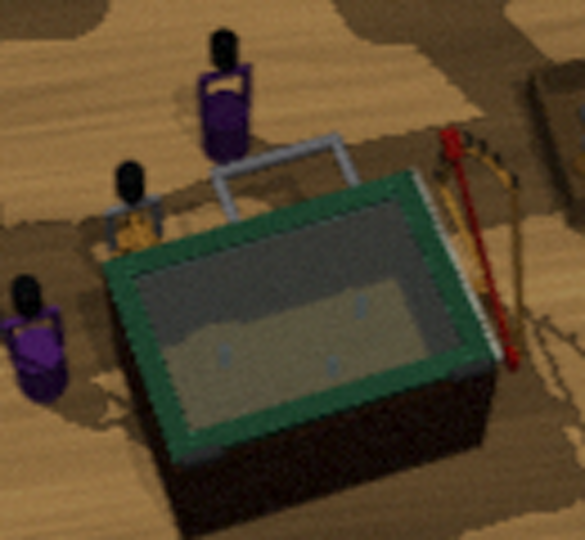

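View pics/cB.png

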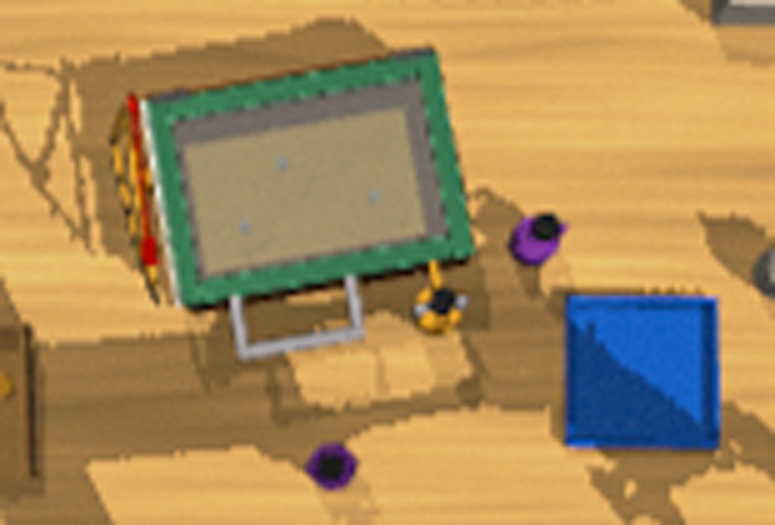

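```bash
cat > m.py <<'E'
from h import *
np.set_printoptions(precision=4,suppress=True)
S=lambda x,y:ray('scene',(x/4.5+205,y/4.5+130)); 
tp=lambda x,y:(x/5+180,y/5+135)
T=lambda x,y:ray('top',tp(x,y))
print('knob',*tri([S(130,182),T(441,300)]))
print('ptip',*tri([S(453,146),T(149,252)]),'pbase',*tri([S(513,358),T(133,99)]))
print('barL',*tri([S(337,138),T(243,353)]),'barR',*tri([S(217,176),T(361,333)]))
print('purple1',*tri([S(225,45),T(332,465)]),'purple2',*tri([S(27,290),T(545,228)]))
C=np.array([at_z('top',tp(*p),.135) for p in [(145,99),(434,50),(473,250),(183,307)]])
print(C)
e=[C[1]-C[0],C[2]-C[3]];print('yaw',[np.degrees(np.arctan2(v[0],-v[1])) for v in e],[np.linalg.norm(v) for v in e])
e=[C[0]-C[3],C[1]-C[2]];print('yaw',[np.degrees(np.arctan2(v[1],v[0])) for v in e],[np.linalg.norm(v) for v in e])
W=np.array([at_z('top',tp(*p),.022) for p in [(567,295),(719,297),(719,448),(565,447)]]);print('tray',W,W.mean(0))
E
python3 m.py
```

```text
knob [ 0.5123 -0.1259  0.1632] [7.861666399358892e-05, 7.861666399356585e-05]
ptip [0.5447 0.1004 0.207 ] [0.0007678172788252155, 0.0007678172788252202] pbase [0.6773 0.1231 0.1292] [0.000939594433818044, 0.000939594433817934]
barL [0.4722 0.0327 0.1233] [0.001356735846862621, 0.0013567358468625696] barR [ 0.489  -0.0616  0.1189] [0.0017543571661685084, 0.001754357166168523]
purple1 [ 0.383  -0.0393  0.1354] [0.001376397702168579, 0.0013763977021685964] purple2 [ 0.573  -0.2101  0.1338] [0.0005526733767476485, 0.0005526733767477573]
[[ 0.6761  0.1119  0.135 ]
 [ 0.7174 -0.1214  0.135 ]
 [ 0.5548 -0.1527  0.135 ]
 [ 0.508   0.0791  0.135 ]]
yaw [np.float64(10.032344496302589), np.float64(11.429312027520064)] [np.float64(0.23686123175899765), np.float64(0.23646950334991462)]
yaw [np.float64(11.039501886179181), np.float64(10.914709103778955)] [np.float64(0.17133682074533094), np.float64(0.16556502993777805)]
tray [[ 0.5283 -0.2398  0.022 ]
 [ 0.5272 -0.3698  0.022 ]
 [ 0.3986 -0.3681  0.022 ]
 [ 0.3988 -0.2374  0.022 ]] [ 0.4632 -0.3038  0.022 ]
```

servo_tool(
  increments=[
    [0, 0, -1, 0, 0, 8, -1],
    [0, 0, -1, 0, 0, 8, -1],
    [2.6, -3.3, -1, 0, 0, 0, -1],
    [2.6, -3.3, -1, 0, 0, 0, -1],
    [2.6, -3.3, -1, 0, 0, 0, -1],
  ],
)

```text
clock: 1.4
position: [0.3173, -0.4006, 0.2896]
ee_rot: [-0.0, 0.996, 0.093, 0.0]
contact_force: [0.7, 0.5, 0.6]
width: 0.0854
gripper_force: 0.0
```

servo_tool(
  increments=[
    [2.6, -3.3, 0, 0, 0, 0, -1],
    [2.6, -3.3, 0, 0, 0, 0, -1],
    [2.6, -3.3, 0, 0, 0, 0, -1],
    [2.6, -3.3, 0, 0, 0, 0, -1],
    [2.6, -3.3, 0, 0, 0, 0, -1],
  ],
)

```text
clock: 1.9
position: [0.4144, -0.2138, 0.2896]
ee_rot: [0.0, 0.996, 0.094, 0.0]
contact_force: [1.0, 0.4, -0.2]
width: 0.0853
gripper_force: 0.0
```

servo_tool(
  increments=[
    [2.6, -3.3, 0, 0, 0, 0, -1],
    [2.6, -3.3, 0, 0, 0, 0, -1],
    [0, 0, 0, 0, 0, 0, -1],
    [0, 0, 0, 0, 0, 0, -1],
    [0, 0, 0, 0, 0, 0, -1],
  ],
)

```text
clock: 2.4
position: [0.4523, -0.1415, 0.2893]
ee_rot: [0.0, 0.996, 0.093, -0.0]
contact_force: [0.2, 0.0, 0.2]
width: 0.0854
gripper_force: 0.0
```

Run:
```python
from h import *
np.set_printoptions(precision=4,suppress=True)
c=calib('wrist'); save('wrist','w0.png')
np.save('w0.npy',np.array([*c[:3],*c[3].ravel()]))
print(manip.get_state()['position'],manip.get_state()['ee_rot'])
print('cam at',-c[3][:3,:3].T@c[3][:3,3],'axis',c[3][2,:3])
for l in ['weight','flap_bar','flap_hook','pointer_tip','flap_hinge']:
    for r in finder.tip_of(l,'wrist')[:3]: print(l,np.round(r['at'],1),round(r['p'],2))
for n,p in [('knob',(.512,-.126,.17)),('bar',(.481,-.015,.13)),('hook',(.511,-.127,.13)),('ptip',(.535,.098,.21))]: print(n,proj('wrist',p,c))
```

```text
[ 0.4523 -0.1418  0.2893] [ 0.0003  0.9957  0.0929 -0.0002]
cam at [ 0.5277 -0.1276  0.4233] axis [-0.293  -0.0561 -0.9544]
weight [177.9 190.7] 0.89
weight [318.7  77.2] 0.84
flap_hook [251.2 117.6] 0.76
pointer_tip [ 6.4 66.7] 0.79
knob (np.float64(249.1273984190108), np.float64(118.6520780191777))
bar (np.float64(139.06155267801876), np.float64(129.40433141421875))
hook (np.float64(250.6565731068616), np.float64(117.42089108298707))
ptip (np.float64(10.806491423510806), np.float64(68.75449703283905))
```

View pics/w0.png

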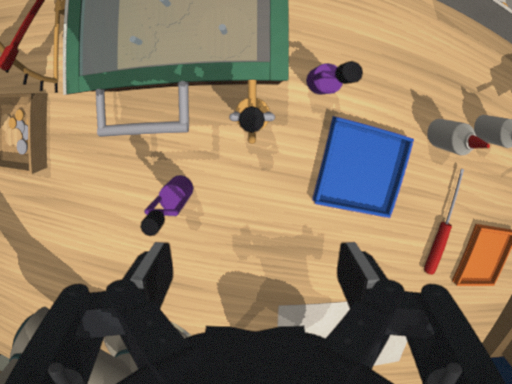

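```bash
cat >> m.py <<'E'
print('----')
w=np.load('w0.npy');c0=(w[0],w[1],w[2],w[3:].reshape(4,4))
W=lambda x,y:ray('wrist',(x,y),c0)
print('knob',*tri([S(130,182),T(441,300),W(251.3,119)]), at_z('wrist',(251.3,119),.17,c0))
print('barL',*tri([W(101,130),T(243,353),S(337,138)]),at_z('wrist',(101,130),.13,c0),'barR',*tri([W(187,127),T(361,333),S(217,176)]),at_z('wrist',(187,127),.13,c0))
E
python3 m.py | sed -n '/----/,$p'
```

```text
----
knob [ 0.512  -0.1266  0.1628] [0.0005803568133109045, 0.0007777554050646978, 0.0013401633520576444] [ 0.512  -0.1279  0.17  ]
barL [0.4729 0.0329 0.1247] [0.0008790313032510146, 0.0018300194267558362, 0.0010560340588917257] [0.4745 0.0306 0.13  ] barR [ 0.489  -0.0622  0.118 ] [0.0013035013778863668, 0.00116658786226969, 0.002407681580280624] [ 0.4909 -0.066   0.13  ]
```

servo_tool(
  increments=[
    [3, -0.15, 0, 0, 0, 0, -1],
    [3.1, -0.15, 0, 0, 0, 0, -1],
    [0, 0, 3, 0, 0, 0, -1],
    [0, 0, 3, 0, 0, 0, -1],
    [0, 0, 2, 0, 0, 0, -1],
  ],
)

```text
clock: 3.2
position: [0.5113, -0.1266, 0.2072]
ee_rot: [-0.001, 0.996, 0.093, -0.001]
contact_force: [-0.1, -0.1, -0.1]
width: 0.085
gripper_force: 0.0
```

servo_tool(
  increments=[
    [0, 0, 2, 0, 0, 0, -1],
    [0, 0, 1.5, 0, 0, 0, -1],
    [0, 0, 1.2, 0, 0, 0, -1],
    [0, 0, 0, 0, 0, 0, -1],
    [0, 0, 0, 0, 0, 0, -1],
  ],
)

```text
clock: 3.7
position: [0.5123, -0.1268, 0.1626]
ee_rot: [0.0, 0.996, 0.093, 0.0]
contact_force: [0.1, 0.5, 0.1]
width: 0.0854
gripper_force: 0.0
```

Run:
```python
from h import *
c=calib('wrist'); im=save('wrist','w1.png')
print(manip.get_state()['position'])
print(proj('wrist',(.512,-.127,.17),c))
```

```text
[ 0.51264067 -0.12690733  0.16305194]
(np.float64(253.9711021603987), np.float64(263.19827285892217))
```

View pics/w1.png

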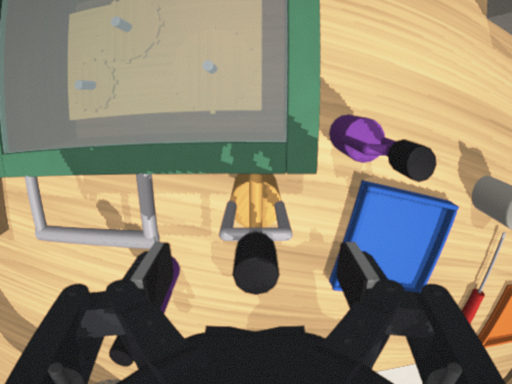

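servo_tool(
  increments=[
    [0, 0, 0.3, 0, 0, 0, -1],
    [0, 0, 0, 0, 0, 0, 0.3],
    [0, 0, 0, 0, 0, 0, 1],
    [0, 0, 0, 0, 0, 0, 1],
    [0, 0, 0, 0, 0, 0, 1],
  ],
  squeeze=70,
)

```text
clock: 4.25
position: [0.5121, -0.1265, 0.1595]
ee_rot: [0.0, 0.996, 0.094, 0.0]
contact_force: [-0.4, 0.6, -0.3]
width: 0.0283
gripper_force: 0.0
```

servo_tool(
  increments=[
    [0, 0, 0, 0, 0, 0, 1],
    [0, 0, 0, 0, 0, 0, 1],
    [0, 0, 0, 0, 0, 0, 1],
    [0, 0, -0.5, 0, 0, 0, 1],
    [0, 0, -0.5, 0, 0, 0, 1],
  ],
)

```text
clock: 4.75
position: [0.5113, -0.1262, 0.1686]
ee_rot: [-0.001, 0.996, 0.094, -0.001]
contact_force: [-0.4, 0.7, -4.5]
width: 0.0201
gripper_force: 68.5
```

servo_tool(
  increments=[
    [0, 0, -0.5, 0, 0, 0, 1],
    [0, 0, -0.5, 0, 0, 0, 1],
    [0, 0, -0.6, 0, 0, 0, 1],
    [0, 0, 0, 0, 0, 0, 1],
    [0, 0, 0, 0, 0, 0, 1],
  ],
)

```text
clock: 5.25
position: [0.5121, -0.1265, 0.1855]
ee_rot: [0.0, 0.996, 0.094, 0.0]
contact_force: [0.1, -0.8, -4.3]
width: 0.0202
gripper_force: 68.5
```

servo_tool(
  increments=[
    [-1, 0, 0, 0, 0, 0, 1],
    [-1, 0, 0, 0, 0, 0, 1],
    [-1.5, 0, 0, 0, 0, 0, 1],
    [-1.5, 0, 0, 0, 0, 0, 1],
    [-1, 0, 0, 0, 0, 0, 1],
  ],
)

```text
clock: 5.75
position: [0.4507, -0.1377, 0.1852]
ee_rot: [-0.0, 0.996, 0.093, -0.001]
contact_force: [0.8, -0.0, -4.5]
width: 0.02
gripper_force: 68.5
```

servo_tool(
  increments=[
    [-1, 0.5, 0, 0, 0, 0, 1],
    [-1, 0.5, -0.5, 0, 0, 0, 1],
    [0, 0, -1, 0, 0, 0, 1],
    [0, 0, -1, 0, 0, 0, 1],
    [0, 0, 0, 0, 0, 0, 1],
  ],
)

```text
clock: 6.25
position: [0.4373, -0.1521, 0.2126]
ee_rot: [0.001, 0.996, 0.094, 0.002]
contact_force: [0.3, -1.0, -3.7]
width: 0.0204
gripper_force: 68.9
```

Run:
```python
from h import *
im=save('scene','s1.png'); im2=save('top','t1.png')
cv2.imwrite('pics/c2.png',cv2.resize(np.hstack([im[120:240,140:330],im2[140:260,160:350]]),None,fx=2.1,fy=2.1)[:,:,::-1])
print(manip.get_state()['position'],manip.get_state()['contact_force'])
```

```text
[ 0.43608596 -0.15132127  0.21090237] [-0.02203391 -0.7879988  -4.67026082]
```

View pics/c2.png

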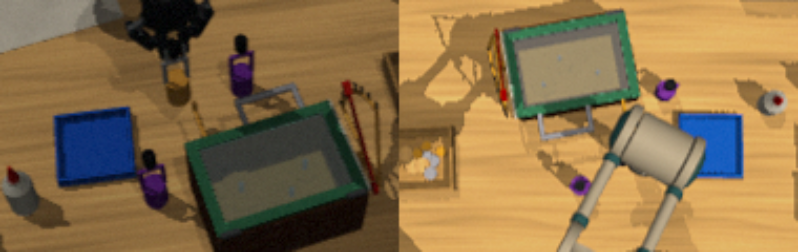

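servo_tool(
  increments=[
    [0, 2, 0, 0, 0, 0, 1],
    [0, 3, 0, 0, 0, 0, 1],
    [0, 3.5, 0, 0, 0, 0, 1],
    [-0.2, 3, 0, 0, 0, 0, 1],
    [0, 2.5, 0, 0, 0, 0, 1],
  ],
)

```text
clock: 6.85
position: [0.4597, -0.2906, 0.2096]
ee_rot: [-0.0, 0.996, 0.094, -0.0]
contact_force: [1.0, -0.3, -4.5]
width: 0.0202
gripper_force: 69.0
```

servo_tool(
  increments=[
    [0, 1.5, 0, 0, 0, 0, 1],
    [0, 0, 1, 0, 0, 0, 1],
    [0, 0, 1.5, 0, 0, 0, 1],
    [0, 0, 1.5, 0, 0, 0, 1],
    [0, 0, 1.5, 0, 0, 0, 1],
  ],
)

```text
clock: 7.35
position: [0.4616, -0.3016, 0.1538]
ee_rot: [-0.001, 0.996, 0.094, -0.001]
contact_force: [0.5, -0.3, -4.1]
width: 0.0195
gripper_force: 69.1
```

servo_tool(
  increments=[
    [0, 0, 1, 0, 0, 0, 1],
    [0, 0, 0.6, 0, 0, 0, 1],
    [0, 0, 0.3, 0, 0, 0, 1],
    [0, 0, 0, 0, 0, 0, 1],
    [0, 0, 0, 0, 0, 0, 1],
  ],
)

```text
clock: 7.85
position: [0.4626, -0.3041, 0.1369]
ee_rot: [0.0, 0.996, 0.094, 0.0]
contact_force: [0.3, 1.1, -3.8]
width: 0.0202
gripper_force: 69.0
```

Run:
```python
from h import *
im=save('scene','s2.png');im2=save('wrist','w2.png')
cv2.imwrite('pics/c3.png',np.hstack([cv2.resize(im[130:250,150:310],(512,384)),im2])[:,:,::-1][::1,::1] if 0 else cv2.resize(np.hstack([cv2.resize(im[130:250,150:310],(512,384)),im2]),(798,299))[:,:,::-1])
print(manip.get_state()['position'],manip.get_state()['contact_force'])
```

```text
[ 0.46264693 -0.30420166  0.13697748] [-0.65542968  0.22710085 -3.71122112]
```

View pics/c3.png

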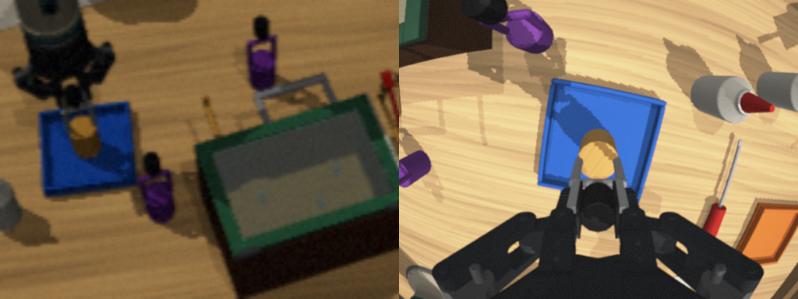

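Weight hangs over the tray's middle, upright (scene crop (83,135), tray (88,150)). Lower the last 5 mm until the force rises.

servo_tool(
  increments=[
    [0, 0, 0.2, 0, 0, 0, 1],
    [0, 0, 0.15, 0, 0, 0, 1],
    [0, 0, 0.1, 0, 0, 0, 1],
    [0, 0, 0, 0, 0, 0, 1],
    [0, 0, 0, 0, 0, 0, 1],
  ],
)

```text
clock: 8.45
position: [0.4624, -0.3041, 0.1323]
ee_rot: [0.0, 0.996, 0.094, 0.0]
contact_force: [0.1, 0.1, 0.5]
width: 0.0201
gripper_force: 69.7
```

servo_tool(
  increments=[
    [0, 0, 0, 0, 0, 0, 0.4],
    [0, 0, 0, 0, 0, 0, 0],
    [0, 0, 0, 0, 0, 0, -1],
    [0, 0, 0, 0, 0, 0, -1],
    [0, 0, 0, 0, 0, 0, -1],
  ],
  squeeze=40,
)

```text
clock: 8.95
position: [0.4623, -0.304, 0.1319]
ee_rot: [0.0, 0.996, 0.094, 0.0]
contact_force: [0.1, 0.2, -0.3]
width: 0.0817
gripper_force: 0.0
```

servo_tool(
  increments=[
    [0, 0, 0, 0, 0, 0, -1],
    [0, 0, -1, 0, 0, 0, -1],
    [0, 0, -3, 0, 0, 0, -1],
    [0, 0, -4, 0, 0, 0, -1],
    [0, 0, -4, 0, 0, 0, -1],
  ],
)

```text
clock: 9.45
position: [0.462, -0.3037, 0.2536]
ee_rot: [-0.0, 0.996, 0.094, -0.0]
contact_force: [0.6, -0.8, 0.3]
width: 0.0851
gripper_force: 0.0
```

servo_tool(
  increments=[
    [0.5, -2.9, -0.6, 0, 0, 0, -1],
    [0.5, -2.9, -0.6, 0, 0, 0, -1],
    [0.5, -2.9, -0.6, 0, 0, 0, -1],
    [0.5, -2.9, -0.6, 0, 0, 0, -1],
    [0.5, -2.9, -0.6, 0, 0, 0, -1],
  ],
)

```text
clock: 9.95
position: [0.4596, -0.1557, 0.2829]
ee_rot: [0.0, 0.996, 0.093, 0.001]
contact_force: [0.5, 0.0, 0.2]
width: 0.0853
gripper_force: 0.0
```

servo_tool(
  increments=[
    [0.5, -2.9, 0, 0, 0, 0, -1],
    [0.5, -2.9, 0, 0, 0, 0, -1],
    [0.5, -2.9, 0, 0, 0, 0, -1],
    [0.5, -2.9, 0, 0, 0, 0, -1],
    [0.5, -2.9, 0, 0, 0, 0, -1],
  ],
)

```text
clock: 10.45
position: [0.4572, -0.0085, 0.2827]
ee_rot: [0.0, 0.996, 0.094, 0.001]
contact_force: [0.8, -0.3, -1.2]
width: 0.0856
gripper_force: 0.0
```

Run:
```python
from h import *
np.set_printoptions(precision=4,suppress=True)
s=manip.get_state(); c=calib('wrist'); im=save('wrist','w3.png')
np.save('w3.npy',np.array([*c[:3],*c[3].ravel()]))
print(s['position'],s['ee_rot'],s['qpos'])
for l in ['weight','flap_bar','flap_hook','pointer_tip','flap_hinge']:
    for r in finder.tip_of(l,'wrist')[:2]: print(l,np.round(r['at'],1),round(r['p'],2))
im=cv2.cvtColor(im,cv2.COLOR_RGB2HSV)
m=(((im[...,0]<6)|(im[...,0]>174))&(im[...,1]>170)&(im[...,2]>50)).astype(np.uint8)
n,l,st,ce=cv2.connectedComponentsWithStats(m)
for i in range(1,n):
    if st[i,4]>30: print(st[i],ce[i])
```

```text
[ 0.4572 -0.0085  0.2827] [0.0002 0.9956 0.0935 0.0007] [-0.1709  0.0716  1.6567 -0.0001  1.412   1.2125]
weight [434.8 190.2] 0.68
weight [399.4 100.7] 0.65
flap_bar [266.3 156.4] 0.73
flap_hook [379.5 151.2] 0.92
pointer_tip [126.5  76.2] 0.92
flap_hinge [22.2  6.3] 0.49
flap_hinge [125.8  76.1] 0.32
[117   0  33  80 519] [129.1869  51.8343]
[471 235  24  46 391] [482.9309 257.7366]
```

View pics/w3.png

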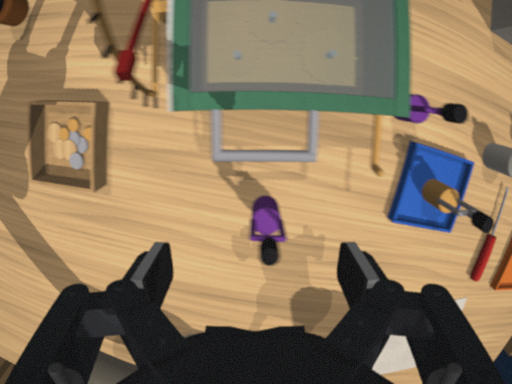

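```bash
cat > fit.py <<'E'
from h import *
from scipy.optimize import least_squares
ld=lambda f:(lambda w:(w[0],w[1],w[2],w[3:].reshape(4,4)))(np.load(f))
cs={'s':('scene',calib('scene')),'t':('top',calib('top')),'w0':('wrist',ld('w0.npy')),'w3':('wrist',ld('w3.npy'))}
tp=lambda x,y:(x/5+180,y/5+135)
sp=lambda x,y:(x/4.5+205,y/4.5+130)
# local coords: u = distance from hinge toward robot, v = along +Y from case centre, z
B=[(213,30,130)];H=[(213,82.5-5.5,130),(213,-17,130)]
obs=[('t',tp(145,99),(-8+8,120,135)),('t',tp(473,250),(168,-120,135)),('t',tp(183,307),(168,120,135)),
 ('t',tp(243,353),(213,77,130)),('t',tp(361,333),(213,-17,130)),
 ('s',sp(337,138),(213,77,130)),('s',sp(217,176),(213,-17,130)),
 ('w0',(101,130),(213,77,130)),('w0',(187,127),(213,-17,130)),
 ('w3',(215,156.5),(213,77,130)),('w3',(315,155.5),(213,-17,130)),('w3',(409,117),(168,-120,125)),
 ('s',sp(407,172),(168,120,135)),('s',sp(106,266),(168,-120,135))]
P=[('s',(304,158.6)),('t',(209.5,187.3)),('w3',(125.5,77.5)),('w0',(5.5,68))]
def loc(q,x,y,a): 
    u,v,z=np.array(q)/1000; X=np.array([np.cos(a),np.sin(a)]);Y=np.array([-X[1],X[0]])
    return np.append(np.array([x,y])-u*X+v*Y,z)
def res(p,full=False):
    x,y,a,th=p; r=[]
    for k,px,q in obs: r.append(np.array(proj(cs[k][0],loc(q,x,y,a),cs[k][1]))-px)
    q=(168*np.cos(th),130,130+168*np.sin(th))
    for k,px in P: r.append(np.array(proj(cs[k][0],loc(q,x,y,a),cs[k][1]))-px)
    return np.array(r) if full else np.ravel(r)
s=least_squares(res,[.6965,-.0052,.187,.54],loss='soft_l1')
np.set_printoptions(precision=4,suppress=True)
if __name__=='__main__':
    print(s.x,'sd',np.sqrt(np.diag(np.linalg.inv(s.jac.T@s.jac))));print(res(s.x,True).round(1).tolist())
    for i in range(4):
        Q=P; P=[P[i]]; print(i,least_squares(res,s.x,loss='soft_l1').x); P=Q
    print('bar',loc((213,30,130),*s.x[:3]))
E
python3 fit.py
```

```text
[ 0.6978 -0.0069  0.1837  0.5784] sd [0.0005 0.001  0.0053 0.0091]
[[0.2, 0.1], [0.7, 0.1], [-0.3, -0.7], [0.3, -0.7], [-0.2, -0.8], [-1.0, -0.4], [-0.7, -1.1], [0.5, 0.3], [-3.2, -1.1], [4.0, -1.3], [-0.9, 0.4], [-2.0, -0.2], [0.2, -1.7], [-1.6, -2.0], [-0.4, -0.9], [1.0, 0.0], [0.7, 0.6], [-1.4, -0.4]]
0 [ 0.6978 -0.0071  0.1845  0.611 ]
1 [ 0.6976 -0.0066  0.1862  0.5913]
2 [ 0.6976 -0.0067  0.1863  0.5878]
3 [ 0.6979 -0.0074  0.1836  0.571 ]
bar [ 0.4829 -0.0163  0.13  ]
```

servo_tool(
  increments=[
    [0, 0, 0, 0, 0, -8.5, -1],
    [0, 0, 0, 0, 0, -8.5, -1],
    [0, 0, 0, 0, 0, -8.5, -0.5],
    [0, 0, 0, 0, 0, -8.5, 0],
    [0, 0, 0, 0, 0, -8.5, 0],
  ],
)

```text
clock: 11.25
position: [0.4575, -0.0109, 0.2818]
ee_rot: [0.0, 0.893, 0.45, -0.0]
contact_force: [-0.2, 0.3, -0.7]
width: 0.0442
gripper_force: 0.0
```

servo_tool(
  increments=[
    [0, 0, 0, 0, 0, -8.5, 0],
    [0, 0, 0, 0, 0, -8.5, 0],
    [0, 0, 0, 0, 0, -8.5, 0],
    [0, 0, 0, 0, 0, -8.5, 0],
    [0, 0, 0, 0, 0, -8.5, 0],
  ],
)

```text
clock: 11.75
position: [0.4574, -0.011, 0.2818]
ee_rot: [0.0, 0.669, 0.743, -0.0]
contact_force: [-0.8, -0.3, -0.3]
width: 0.0424
gripper_force: 0.0
```

servo_tool(
  increments=[
    [0, 0, 0, 0, 0, -5, 0],
    [-2.3, 2.4, 0, 0, 0, 0, 0],
    [0, 0, 3, 0, 0, 0, 0],
    [0, 0, 2, 0, 0, 0, 0],
    [0, 0, 0, 0, 0, 0, 0],
  ],
)

```text
clock: 12.25
position: [0.4834, -0.0287, 0.2291]
ee_rot: [-0.003, 0.639, 0.77, -0.002]
contact_force: [-1.1, 0.4, -0.6]
width: 0.0427
gripper_force: 0.0
```

Run:
```python
from h import *
from fit import *
st=manip.get_state(); c=calib('wrist'); im=save('wrist','w4.png')
print(st['position'],st['ee_rot'],st['qpos'],st['width'])
for l in ['flap_bar','pointer_tip','flap_hook']:
    for r in finder.tip_of(l,'wrist')[:2]: print(l,np.round(r['at'],1),round(r['p'],2))
print(proj('wrist',loc((213,77,130),*s.x[:3]),c),proj('wrist',loc((213,-17,130),*s.x[:3]),c))
for th in (.5,.55,.6,.65): print(th,proj('wrist',loc((168*np.cos(th),130,130+168*np.sin(th)),*s.x[:3]),c))
print('grasp target',loc((213,20,119),*s.x[:3]))
r=finder.silhouettes('flap_bar','wrist')
for q in r[:1]: print(q['box'],q['p'])
```

```text
[ 0.4834 -0.0287  0.2291] [-0.0027  0.6386  0.7696 -0.0017] [-0.2029  0.1487  1.7008 -0.0005  1.2985 -0.3882] 0.04273958272548106
pointer_tip [403.8  40.9] 0.84
pointer_tip [213.4 326.1] 0.34
flap_hook [265.8 294.1] 0.69
(np.float64(257.38049534664736), np.float64(122.21059519286659)) (np.float64(256.9071958265505), np.float64(232.81388186630397))
0.5 (np.float64(380.90652557731676), np.float64(40.479777795394995))
0.55 (np.float64(393.54753141633284), np.float64(39.26624196004417))
0.6 (np.float64(407.34373880088384), np.float64(38.34755900823899))
0.65 (np.float64(422.197800220721), np.float64(37.8006836467284))
grasp target [ 0.4848 -0.0261  0.119 ]
```

View pics/w4.png

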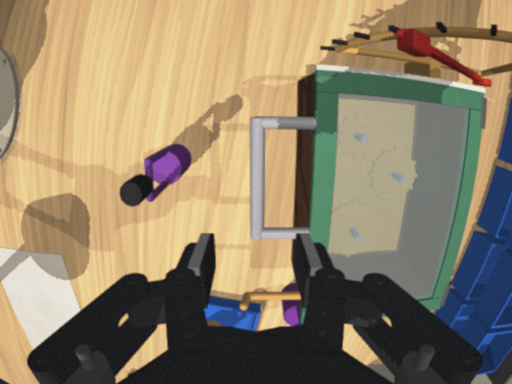

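servo_tool(
  increments=[
    [0, 0, 3, 0, 0, 0, 0],
    [0, 0, 2.5, 0, 0, 0, 0],
    [0, 0, 2, 0, 0, 0, 0],
    [0, 0, 0, 0, 0, 0, 0],
    [0, 0, 0, 0, 0, 0, 0],
  ],
)

```text
clock: 13.0
position: [0.4859, -0.0279, 0.1578]
ee_rot: [0.001, 0.638, 0.77, 0.0]
contact_force: [0.2, 0.3, -0.2]
width: 0.0425
gripper_force: 0.0
```

servo_tool(
  increments=[
    [0, 0, 1.5, 0, 0, 0, 0],
    [0, -0.1, 1.4, 0, 0, 0, 0],
    [0, 0, 1.0, 0, 0, 0, 0],
    [0, 0, 0, 0, 0, 0, 0],
    [0, 0, 0, 0, 0, 0, 0],
  ],
)

```text
clock: 13.5
position: [0.485, -0.0281, 0.1186]
ee_rot: [0.001, 0.638, 0.77, 0.0]
contact_force: [0.3, -0.5, -0.1]
width: 0.0427
gripper_force: 0.0
```

servo_tool(
  increments=[
    [0, 0, 0, 0, 0, 0, 0.5],
    [0, 0, 0, 0, 0, 0, 1],
    [0, 0, 0, 0, 0, 0, 1],
    [0, 0, 0, 0, 0, 0, 1],
    [0, 0, 0, 0, 0, 0, 1],
  ],
  squeeze=40,
)

```text
clock: 14.0
position: [0.4844, -0.0281, 0.1185]
ee_rot: [0.0, 0.638, 0.77, 0.0]
contact_force: [-2.3, -0.4, 5.7]
width: 0.0107
gripper_force: 39.0
```

servo_tool(
  increments=[
    [0, 0.03, -1.07, 0, 0, 0, 1],
    [0, 0.08, -1.06, 0, 0, 0, 1],
    [0, 0.13, -1.06, 0, 0, 0, 1],
    [0, 0.19, -1.05, 0, 0, 0, 1],
    [0, 0.24, -1.04, 0, 0, 0, 1],
  ],
)

```text
clock: 14.5
position: [0.4905, -0.027, 0.1715]
ee_rot: [-0.0, 0.638, 0.77, -0.001]
contact_force: [1.1, -2.4, -4.1]
width: 0.0105
gripper_force: 38.8
```

servo_tool(
  increments=[
    [0, 0.29, -1.02, 0, 0, 0, 1],
    [0, 0.34, -1.01, 0, 0, 0, 1],
    [0, 0.39, -0.99, 0, 0, 0, 1],
    [0, 0.44, -0.97, 0, 0, 0, 1],
    [0, 0, 0, 0, 0, 0, 1],
  ],
)

```text
clock: 15.0
position: [0.5044, -0.0244, 0.212]
ee_rot: [-0.0, 0.638, 0.77, -0.001]
contact_force: [-4.0, -4.3, 0.2]
width: 0.0106
gripper_force: 39.1
```

```bash
cat > chk.py <<'E'
from h import *
from fit import *
st=manip.get_state(); c=calib('wrist')
p=st['position']+np.array([0,0,.011]);x,y,a,th=s.x
u=-(p[:2]-[x,y])@[np.cos(a),np.sin(a)]
print(st['position'],st['contact_force'],st['width'],st['gripper_force'],'kin u,z,angle,r',u,p[2],np.arctan2(p[2]-.13,u),np.hypot(p[2]-.13,u))
import time
for cam in ('wrist','scene','top'):
    im=save(cam,f'{cam}_{st["clock"]:.2f}.png')
    for l in ['flap_bar','pointer_tip']:
        for r in finder.tip_of(l,cam)[:1]: print(cam,l,np.round(r['at'],1),round(r['p'],2))
    for t in (.5,.55,.6): print(t,np.round(proj(cam,loc((168*np.cos(t),130,130+168*np.sin(t)),x,y,a),c if cam=='wrist' else None),1))
E
python3 chk.py
```

```text
[ 0.5044 -0.0244  0.212 ] [-4.0405 -4.2722  0.1802] 0.010608199931791086 39.14441227912903 kin u,z,angle,r 0.1933345335469835 0.2230448205445384 0.44854622899163543 0.2145590373114007
wrist flap_bar [254.  238.9] 0.73
0.5 [353.9  29.8]
0.55 [367.7  27.6]
0.6 [383.2  25.7]
scene flap_bar [121.8 229.6] 0.7
scene pointer_tip [304.  158.7] 0.65
0.5 [302.6 158. ]
0.55 [303.2 157.8]
0.6 [304.  157.7]
top pointer_tip [208.5 187.1] 0.6
0.5 [211.1 189.4]
0.55 [210.8 188.1]
0.6 [210.4 186.7]
```

servo_tool(
  increments=[
    [0, 0.49, -0.95, 0, 0, 0, 1],
    [0, 0.53, -0.92, 0, 0, 0, 1],
    [0, 0.28, -0.45, 0, 0, 0, 1],
    [0, 0, 0, 0, 0, 0, 1],
    [0, 0, 0, 0, 0, 0, 1],
  ],
)

```text
clock: 15.95
position: [0.5161, -0.0221, 0.2345]
ee_rot: [-0.001, 0.638, 0.77, -0.002]
contact_force: [-6.1, -4.5, 2.4]
width: 0.0109
gripper_force: 39.4
```

```bash
python3 chk.py
cat > seg.py <<'E'
from h import *
from fit import *
import sys,glob
x,y,a,_=s.x; r=np.linspace(0,168,60)
def line(th,v,cam,c,off=0): return np.array([proj(cam,loc((q*np.cos(th)-off*np.sin(th),v,130+q*np.sin(th)+off*np.cos(th)),x,y,a),c) for q in r])
ths=np.arange(.4,.75,.005)
for cam in ('wrist','scene'):
    c=calib(cam); im=optics.get_image(cam); h=cv2.cvtColor(im,cv2.COLOR_RGB2HSV).astype(int)
    red=((h[...,0]<6)|(h[...,0]>174))&(h[...,1]>160)&(h[...,2]>50)
    wh=(h[...,1]<45)&(h[...,2]>120)
    for nm,m,v,off in (('pointer',red,130,0),('stripe',wh,120,0)):
        reg=np.zeros(m.shape,np.uint8)
        for t in (.42,.5,.58,.66,.74): cv2.polylines(reg,[line(t,v,cam,c).round().astype(int)],False,1,7)
        P=np.argwhere(m&(reg>0))[:,::-1]
        if len(P)<15: print(cam,nm,'few',len(P)); continue
        co=[]
        for t in ths:
            L=line(t,v,cam,c,off); d=np.sqrt(((P[:,None]-L[None])**2).sum(-1))
            co.append(np.median(d.min(1))+np.median(d.min(0)))
        i=int(np.argmin(co)); print(cam,nm,len(P),'th',ths[i],'cost',np.round(co[i],2),P.min(0),P.max(0),'ends',line(ths[i],v,cam,c)[[0,-1]].round(0).tolist())
E
python3 seg.py
```

```text
[ 0.5161 -0.0221  0.2345] [-6.0769 -4.4666  2.3957] 0.010877039949282241 39.36650276184082 kin u,z,angle,r 0.18142111211625472 0.24550491438435126 0.5669454220091064 0.21506976814149165
wrist flap_bar [252.6 240.1] 0.55
wrist pointer_tip [340.2  34.3] 0.93
0.5 [319.3  36.7]
0.55 [330.3  34.6]
0.6 [342.7  32.5]
scene flap_bar [269.6 155.6] 0.72
scene pointer_tip [304.1 157.8] 0.47
0.5 [302.6 158. ]
0.55 [303.2 157.8]
0.6 [304.  157.7]
top flap_bar [239.5 193.4] 0.74
top pointer_tip [210.4 189.5] 0.41
0.5 [211.1 189.4]
0.55 [210.8 188.1]
0.6 [210.4 186.7]
wrist pointer 1291 th 0.5800000000000002 cost 3.07 [334  26] [457  80] ends [[453.0, 77.0], [338.0, 33.0]]
wrist stripe 770 th 0.6400000000000002 cost 2.6 [324  48] [457  88] ends [[453.0, 87.0], [354.0, 51.0]]
scene pointer 66 th 0.6000000000000002 cost 0.92 [303 159] [319 211] ends [[318.0, 209.0], [304.0, 158.0]]
scene stripe few 1
```

```bash
cat > st.py <<'E'
from seg import *
c=calib('wrist'); im=optics.get_image('wrist'); h=cv2.cvtColor(im,cv2.COLOR_RGB2HSV).astype(int)
wh=((h[...,1]<45)&(h[...,2]>120)).astype(np.uint8)
n,l,stt,ce=cv2.connectedComponentsWithStats(wh)
best=None
for i in range(1,n):
    b=stt[i]
    if b[4]>60 and b[1]<110 and b[0]>250: print('white',b)
for t in (.5,.55,.6,.65): print(t,[np.round(proj('wrist',loc((q*np.cos(t)-o*np.sin(t),120,130+q*np.sin(t)+o*np.cos(t)),x,y,a),c),1).tolist() for q,o in ((168,5),(168,-5),(80,5),(10,5))])
print(im[44:72:3,318:362:4].tolist())
E
python3 st.py | grep -v 'th 0'
```

```text
scene stripe few 1
white [324  46 134  43 892]
white [ 346   92   53  168 1196]
white [396 105  47 200 425]
0.5 [[325.8, 53.7], [313.5, 55.5], [415.2, 74.5], [453.5, 86.4]]
0.55 [[337.7, 52.3], [323.7, 54.0], [420.1, 74.7], [454.0, 86.4]]
0.6 [[351.0, 51.1], [335.3, 52.6], [425.1, 74.9], [454.6, 86.5]]
0.65 [[365.9, 50.2], [348.4, 51.3], [430.3, 75.2], [455.2, 86.6]]
[[[187, 152, 109], [175, 141, 102], [174, 142, 101], [167, 136, 97], [162, 104, 76], [149, 67, 62], [141, 43, 41], [127, 31, 33], [137, 36, 32], [164, 47, 44], [176, 47, 44]], [[233, 184, 101], [229, 181, 102], [218, 201, 175], [221, 216, 199], [221, 218, 204], [222, 219, 208], [230, 226, 217], [204, 185, 171], [142, 98, 92], [117, 37, 34], [125, 37, 35]], [[237, 192, 108], [239, 196, 108], [224, 220, 210], [226, 222, 211], [219, 215, 203], [222, 217, 206], [231, 228, 218], [231, 228, 218], [231, 228, 218], [230, 226, 217], [191, 175, 163]], [[186, 151, 106], [172, 137, 92], [221, 219, 204], [220, 217, 200], [194, 195, 179], [172, 180, 163], [214, 209, 194], [231, 227, 217], [233, 230, 221], [232, 228, 219], [232, 229, 2
[... 349 characters left out ...]
, 97]], [[182, 148, 107], [173, 144, 103], [97, 122, 94], [74, 119, 91], [76, 122, 94], [91, 144, 112], [79, 127, 100], [81, 126, 100], [79, 129, 101], [79, 127, 100], [68, 108, 85]], [[180, 147, 106], [172, 141, 102], [89, 119, 92], [74, 119, 92], [74, 120, 93], [89, 144, 112], [80, 129, 100], [81, 130, 101], [79, 127, 98], [78, 122, 96], [63, 100, 79]], [[175, 143, 102], [177, 144, 106], [91, 119, 93], [79, 122, 96], [79, 125, 96], [90, 145, 110], [78, 126, 100], [76, 127, 98], [68, 108, 86], [66, 102, 82], [65, 100, 82]], [[155, 124, 90], [160, 128, 91], [92, 120, 91], [78, 123, 94], [74, 121, 94], [88, 143, 111], [81, 129, 100], [81, 131, 101], [65, 101, 81], [62, 98, 79], [63, 98, 78]]]
```

servo_tool(
  increments=[
    [0, 0.15, -0.24, 0, 0, 0, 1],
    [0, 0.15, -0.24, 0, 0, 0, 1],
    [0, 0, 0, 0, 0, 0, 1],
    [0, 0, 0, 0, 0, 0, 1],
    [0, 0, 0, 0, 0, 0, 1],
  ],
)

```text
clock: 17.15
position: [0.5189, -0.0216, 0.239]
ee_rot: [-0.001, 0.638, 0.77, -0.002]
contact_force: [-6.2, -3.8, 1.0]
width: 0.0102
gripper_force: 39.3
```

```bash
python3 chk.py | grep -v top
cat >> st.py <<'E'
print('----')
red=(((h[...,0]<6)|(h[...,0]>174))&(h[...,1]>150)&(h[...,2]>40))
wm=(h[...,1]<45)&(h[...,2]>120)
for row in range(20,60,3): 
    q=np.where(red[row,250:480])[0]; w=np.where(wm[row,250:480])[0]
    print(row,'red',(q.min()+250,q.max()+250) if len(q) else None,'white',(w.min()+250,w.max()+250) if len(w) else None)
for t in (.5,.55,.6,.65):
    print(t,'tip centre r168,162,155 & off -5',[np.round(proj('wrist',loc((q*np.cos(t)-o*np.sin(t),130,130+q*np.sin(t)+o*np.cos(t)),x,y,a),c),1).tolist() for q,o in ((168,0),(162,0),(155,0),(168,-5))])
print(im[54,300:360:2].tolist())
# weight check
for r_ in finder.tip_of('weight','scene')[:4]: print(r_['at'],r_['p'])
print('expect',proj('scene',(.4624,-.304,.006)))
i2=optics.get_image('scene'); i0=cv2.imread('pics/s0.png')[:,:,::-1]
d=np.abs(i2.astype(int)-i0).sum(-1)>90
k,l,q,ce=cv2.connectedComponentsWithStats(d.astype(np.uint8))
print([q[i].tolist() for i in range(1,k) if q[i,4]>25])
E
python3 st.py
```

```text
[ 0.5189 -0.0216  0.239 ] [-6.2045 -3.8414  0.958 ] 0.01017422737124987 39.332554936409 kin u,z,angle,r 0.1785939007544453 0.25001501674423426 0.5916855019542342 0.21517292030087684
wrist flap_bar [254.4 238.3] 0.71
wrist pointer_tip [333.6  35.7] 0.97
0.5 [312.5  38. ]
0.55 [322.9  35.9]
0.6 [334.8  33.8]
scene flap_bar [268.1 156.1] 0.59
scene pointer_tip [304.7 155.9] 0.49
0.5 [302.6 158. ]
0.55 [303.2 157.8]
0.6 [304.  157.7]
0.5 [211.1 189.4]
0.55 [210.8 188.1]
0.6 [210.4 186.7]
wrist pointer 1225 th 0.5950000000000002 cost 2.87 [326  28] [452  79] ends [[448.0, 76.0], [334.0, 34.0]]
wrist stripe 749 th 0.6600000000000003 cost 2.55 [323  49] [451  87] ends [[448.0, 87.0], [351.0, 51.0]]
scene pointer 67 th 0.6150000000000002 cost 0.9 [303 159] [319 211] ends [[318.0, 209.0], [304.0, 158.0]]
scene stripe few 1
white [323  46 130  42 868]
white [ 344   92   51  167 1136]
white [428 105  10  69 102]
0.5 [[318.5, 54.6], [306.8, 56.4], [408.8, 74.3], [448.2, 85.9]]
0.55 [[329.8, 53.2], [316.5, 54.9], [413.6, 74.4], [448.7, 86.0]]
0.6 [[342.5, 52.0], [327.5, 53.4], [418.5, 74.7], [449
[... 3521 characters left out ...]
6.4, 163.1] 0.62
[186.8, 185.7] 0.6
[286.4, 219.8] 0.49
expect (np.float64(184.97423646866338), np.float64(188.46612154003648))
[[46, 0, 42, 36, 761], [247, 0, 7, 12, 59], [286, 0, 6, 17, 92], [90, 5, 31, 20, 188], [238, 24, 14, 30, 183], [280, 24, 162, 233, 7192], [63, 32, 21, 18, 205], [253, 32, 16, 13, 57], [68, 45, 57, 73, 1793], [225, 47, 10, 29, 156], [251, 47, 31, 35, 585], [245, 56, 6, 8, 40], [279, 90, 50, 91, 1814], [206, 104, 110, 110, 2183], [331, 152, 26, 21, 289], [254, 154, 6, 12, 40], [290, 158, 16, 12, 38], [173, 161, 23, 13, 168], [348, 166, 11, 5, 29], [151, 170, 28, 18, 184], [178, 177, 12, 17, 166], [337, 180, 27, 23, 281], [330, 211, 7, 15, 47], [339, 219, 18, 18, 199]]
```

Run:
```python
from h import *
im=optics.get_image('wrist')
for r in range(22,46,3): print(r,im[r,320:376:2,0].tolist())
for r in (28,34,40): print(r,'G',im[r,320:376:2,1].tolist())
```

```text
22 [223, 158, 140, 192, 232, 188, 179, 184, 179, 212, 231, 231, 219, 228, 227, 215, 211, 200, 193, 183, 183, 183, 178, 141, 74, 33, 25, 25]
25 [142, 32, 41, 62, 101, 138, 147, 166, 170, 183, 216, 199, 166, 152, 136, 133, 135, 192, 210, 210, 207, 205, 204, 207, 204, 201, 155, 98]
28 [236, 171, 94, 160, 181, 185, 185, 188, 190, 193, 221, 216, 191, 188, 186, 182, 167, 156, 182, 199, 201, 195, 191, 189, 185, 184, 181, 176]
31 [176, 185, 182, 169, 181, 182, 188, 187, 189, 190, 219, 217, 194, 188, 189, 187, 187, 188, 186, 181, 168, 147, 168, 222, 205, 168, 169, 167]
34 [194, 194, 184, 164, 183, 183, 187, 188, 189, 189, 219, 219, 195, 192, 190, 191, 186, 186, 187, 185, 185, 164, 154, 205, 223, 176, 171, 166]
37 [171, 161, 168, 167, 181, 183, 187, 190, 193, 198, 221, 219, 195, 193, 190, 189, 189, 188, 188, 185, 185, 186, 180, 170, 173, 173, 172, 165]
40 [176, 185, 173, 165, 181, 183, 186, 189, 190, 199, 222, 219, 198, 195, 193, 193, 191, 191, 190, 187, 186, 186, 181, 185, 184, 176, 168, 165]
43 [174, 175, 172, 159, 176, 173, 173, 173, 173, 175, 193, 190, 181, 186, 189, 191, 191, 190, 192, 190, 189, 187, 186, 186, 190, 189, 189, 168]
28 G [201, 140, 71, 45, 48, 50, 48, 51, 51, 51, 64, 60, 52, 51, 48, 47, 50, 80, 126, 149, 154, 148, 145, 143, 140, 140, 137, 133]
34 G [147, 148, 138, 54, 49, 46, 48, 49, 51, 51, 58, 61, 50, 50, 49, 55, 46, 47, 49, 48, 48, 43, 63, 166, 183, 145, 141, 137]
40 G [144, 150, 142, 67, 48, 46, 49, 50, 48, 55, 62, 60, 54, 51, 51, 52, 50, 51, 52, 50, 46, 49, 48, 51, 67, 99, 129, 133]
```

servo_tool(
  increments=[
    [0, 0.1, -0.16, 0, 0, 0, 1],
    [0, 0.1, -0.16, 0, 0, 0, 1],
    [0, 0, 0, 0, 0, 0, 1],
    [0, 0, 0, 0, 0, 0, 1],
    [0, 0, 0, 0, 0, 0, 1],
  ],
)

```text
clock: 18.4
position: [0.5211, -0.0213, 0.2424]
ee_rot: [-0.001, 0.638, 0.77, -0.002]
contact_force: [-5.0, -4.0, 1.7]
width: 0.0104
gripper_force: 39.2
```

servo_tool(
  increments=[
    [0, 0, 0, 0, 0, 0, 1],
    [0, 0, 0, 0, 0, 0, 1],
    [0, 0, 0, 0, 0, 0, 1],
    [0, 0, 0, 0, 0, 0, 1],
    [0, 0, 0, 0, 0, 0, 1],
  ],
)

```text
clock: 18.9
position: [0.521, -0.0212, 0.2424]
ee_rot: [-0.001, 0.638, 0.77, -0.002]
contact_force: [-5.5, -4.3, 1.6]
width: 0.0104
gripper_force: 39.2
```

Run:
```python
from fit import *
c=calib('wrist');im=optics.get_image('wrist');x,y,a,_=s.x
for r in (50,51,52,53,54): print(r,im[r,312:352:2,2].tolist())
for r in (31,34,37): print(r,im[r,312:352:2,0].tolist(),im[r,312:352:2,1].tolist())
for t in (.55,.6,.65): print(t,[np.round(proj('wrist',loc((168*np.cos(t)-o*np.sin(t),v,130+168*np.sin(t)+o*np.cos(t)),x,y,a),c),1).tolist() for v,o in ((120,5),(120,-5),(130,5),(130,-5))])
```

```text
50 [113, 111, 112, 115, 144, 213, 215, 215, 216, 215, 213, 209, 215, 215, 216, 215, 215, 216, 212, 198]
51 [111, 109, 112, 112, 143, 214, 214, 214, 215, 214, 214, 214, 216, 217, 215, 214, 215, 216, 216, 216]
52 [100, 103, 103, 104, 138, 214, 214, 215, 217, 216, 217, 211, 215, 215, 217, 216, 215, 215, 215, 216]
53 [92, 90, 91, 90, 131, 216, 215, 212, 211, 205, 202, 186, 188, 204, 210, 217, 217, 215, 216, 217]
54 [105, 99, 90, 90, 122, 201, 200, 179, 174, 157, 135, 132, 134, 146, 177, 203, 212, 218, 217, 217]
31 [226, 189, 180, 174, 161, 183, 182, 186, 189, 191, 193, 216, 219, 191, 188, 188, 190, 187, 184, 174] [197, 153, 140, 132, 78, 51, 44, 50, 52, 51, 51, 61, 60, 46, 46, 50, 53, 50, 47, 44]
34 [189, 192, 194, 194, 162, 184, 185, 186, 187, 188, 189, 218, 219, 194, 192, 191, 193, 188, 186, 186] [145, 145, 148, 149, 85, 48, 52, 47, 45, 48, 50, 61, 61, 50, 52, 50, 53, 49, 45, 47]
37 [189, 183, 179, 173, 151, 180, 184, 186, 189, 190, 195, 220, 220, 193, 192, 192, 189, 190, 190, 188] [144, 140, 136, 132, 74, 45, 47, 50, 48, 50, 51, 63, 62, 49, 48, 51, 48, 49, 53, 50]
0.55 [[324.2, 53.8], [311.3, 55.5], [324.1, 35.6], [311.3, 38.0]]
0.6 [[336.5, 52.6], [322.0, 54.1], [336.4, 33.6], [322.0, 36.0]]
0.65 [[350.3, 51.5], [334.1, 52.8], [350.1, 31.9], [334.0, 34.0]]
```

```bash
python3 -c "
from rig import manip
print(manip.sign_off())"
```

```text
the job is handed in; nothing more can be done
None
```

The job is handed in: the brass weight stands released in the blue tray, and the gripper is holding the flap still at about 0.59 rad. In the last wrist image the flap's edge and the red pointer line up within about a pixel; the hand-in returned no pass or fail result.

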